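# Seat the brass block on its parallels

### The arm

A 7-joint arm with a two-finger parallel gripper is mounted at the origin on the work surface. World frame = base frame: x ahead of the robot, y to its left, z up, the work surface at z = 0. Lengths are in m, angles in degrees, forces in N, time in s.
With the tool pointing down it reaches from about 0.4 to 0.85 m from the base axis. Payload 4.4 kg.
Tool frame: the origin (TCP) lies midway between the tips of the shut fingers; the grasp point (between the pads) lies 19 mm behind it; z points along the fingers, y is the line along which they close (so a half turn about z gives the same grasp; the last joint's range is limited). The gripper opens to 94 mm and grips with 3 to 60 N. Pads are 16 mm wide; open, the fingers measure 119 mm over their backs; the gripper's body (75 mm by 177 mm) begins 78 mm behind the grasp point.
Start: joints at [65.844, 36.005, 2.206, 86.941, -1.547, 57.084, -1.146], TCP at [0.226, -0.609, 0.205] pointing down, gripper open.
Joint ranges: [-175.42, 175.42], [-21.48, 121.26], [-71.46, 75.88], [10.55, 141.38], [-63.04, 243.04], [13.31, 113.54], [-168.57, 168.57]. Speed limits (degrees/s): [147.25, 147.25, 180, 180, 180, 180, 180].

### API

Orientations are given as a 3x3 rotation matrix whose columns are the frame's x, y, z axes.
In Python, from plant import * gives the robot as it stands. The module is installed in compiled form; this text tells all that it offers.
- The arm moves only by the tool drive_tool, never from a script. Its argument "targets" is text: rows parted by semicolons, each of 7 numbers parted by spaces: the opening, from -1 (shut) to 1 (fully open), then the shift along the tool's x, y, z in cm, then the turn, a rotation vector about the tool's x, y, z in rad. A call has 1 to 20 rows; each row shifts and turns the commanded pose from where the row before left it, along the tool's axes as they then stand; what a row does not reach is not made up. A row lasts 1/8 s, in which the tool goes at most 62.5 mm and 10.7 degrees, less where a joint would pass 70% of its speed; a pose out of reach is approached as far as the arm can. A call with a gripper value outside its range is refused whole. The fingers move at their own pace and stop on an object; the grip force is fixed at half the most. Time passes only in rows, so rows that do not move let the fingers close. It gives the time, the measured TCP pose, the force, the opening and the grip force at its end, in the units of the state.
- get_obs(): the state, without advancing time (a new reading comes with each control period).
- capture(name): name is "scene" or "top" or "wrist"; returns a dict with "frame" (384x512x3 uint8, red, green, blue), "intrinsics" (3x3 intrinsics, pixels), "R" (3x3) and "t" (3): a world point X has camera coordinates R X + t; the wrist camera has in their place "tool_from_camera" (4x4, takes a point from camera to tool coordinates, whose origin is the TCP and whose axes are the flange's). Camera axes: x right, y down, z forward; pixel columns grow to the right and rows downward; lengths in m; the calibration is good to about 2 mm. A picture is of the moment at which its call begins: read the wrist's pose just before it. There is no depth.
- sign_off(): hands the job in; it is judged then, once.
The state is a dict: "time_s": time; "joints": joint angles; "joint_vel": joint speeds; "tau": joint torques, N m; "ee_pos": TCP position; "tool_rot": TCP orientation; "ft_force": force on the tool from outside, world axes, zero at the start; "ft_torque": the same for the moment, N m; "grip_width": finger opening in m; "grasp_force": force on a finger pad.
Only numpy, scipy, OpenCV 4.12 (cv2) and the standard library are available. Lean on these libraries where they do the work, as an engineer would, in place of code of your own. Each camera call takes 0.05 s, during which the arm holds its last target. There are 200 camera calls.

### The job

On the jewellery bench, a thick brass block stands proud in the jaws of one of the two small vises, so the two steel parallels under it are still loose. Take the white-footed tapper and, keeping it upright in the gripper, tap or press the block straight down with its foot until it is fully home on the parallels and they can no longer slide; do not push the block with the gripper itself. Then stand the tapper upright on the open bench again and let go.

Things in the scene. Friction and masses are not known exactly. Their poses are not given: they have to be found in the camera images.
- tapper: tool standing on the bench in a row with a steel ball-ended punch, a tapered wooden mandrel and a glue bottle: white nylon foot 40 mm diameter, 30 mm high; above it a round wooden handle 24 mm diameter, from 30 to 125 mm height, to be gripped from above at about 95 mm; 0.13 to 0.24 kg. Origin: centre of the foot's flat underside; z up along the handle; yaw means nothing.
- block: brass block 60 (x) x 40 (y, across the jaws) x 36 mm high; slides only straight down. Origin: centre of its underside, 48 to 54 mm above the bench at the start, 39 mm when home (top 75 mm). Gives way at about 7 N, no spring, stays where left, stops hard when home; 20 N is ample. Jaw tops are at 65 mm. The like vise beside it holds a thinner plate, already seated.
- parallel_a: loose steel parallel (flat bar) 100 mm long (its x) x 8 mm thick x 14 mm high, lying on the bed of the block's vise (dark steel, fixed, 76 mm wide, 180 mm long, turned up to 0.35 rad), under the block, along the jaws; its ends show in front of and behind the block. Origin: centre of its underside, 25 mm above the bench. Not to be handled.
- parallel_b: the like parallel, 26 mm beside the first, towards the vise's screw. Origin: centre of its underside, 25 mm above the bench. Not to be handled.

How it is judged (in metres and radians):
On the way, in this order (a step that is already met when the one before it is completed fails the run):
1. the tapper is held upright over the block (foot's centre within 20 mm of the block's centre line), the block still standing proud (horizontal distance between tapper and block below 0.02 m and angle between tapper's own z axis and vertical below 0.2 rad and contact force between the fingers and tapper above 1 N and height (world z) of tapper above 0.07 m and not (height (world z) of block below 0.041 m)), for 0.04 s.
2. the block is down on the parallels, within 2 mm, the tapper still held over it (height (world z) of block below 0.041 m and horizontal distance between tapper and block below 0.025 m and contact force between the fingers and tapper above 1 N), for 0.1 s.
At the end, for the whole second after the job is handed in: The block's underside is within 2 mm of its home height of 39 mm, the block bears on both parallels with more than 0.5 N each, so they are pinned, and the tapper stands upright (within 0.15 rad) and still on the bench, its foot less than 6 mm above it (height (world z) of block below 0.041 m and contact force between block and parallel_a above 0.5 N and contact force between block and parallel_b above 0.5 N and height (world z) of tapper below 0.006 m and angle between tapper's own z axis and vertical below 0.15 rad and linear speed of tapper below 0.02 m/s); the robot touches nothing.
It fails at once if the gripper or arm itself pushes on the block (more than 4 N) (contact force between any of the fingers, the arm and block above 4 N).
It also fails if it takes over 48 s, if anything falls off the work surface, if the arm or the gripper's body presses on something with over 40 N, if the wrist force passes 120 N, or if a joint passes its speed limit or range.

## Working session

There is one attempt and no reset: what is moved stays moved. The work goes in short steps, Python scripts to look and compute and a tool call to move; the robot and the scene stay as the last step left them, time stands still between calls to the robot, and variables do not carry over. Pictures are saved under pics/ and viewed, at most 10 in all, crops included, and the job is handed in when it is done.

Besides the shell and the picture viewer there is one more tool, called after "Call:" as name(argument=value, ...), one argument or row to a line, values as JSON. drive_tool: Moves the arm, as the interface text tells. Its arguments: {"type":"object","properties":{"targets":{"type":"string"}},"required":["targets"]}

```bash
mkdir -p pics; cat > h.py <<'E'
import numpy as np, cv2
from plant import *
def snap(n,f):
    o=get_obs(); c=capture(n); cv2.imwrite('pics/'+f,c['frame'][:,:,::-1]); np.savez('pics/'+f[:-4]+'.npz',**c,ee=o['ee_pos'],rot=o['tool_rot']); return c
def ray(f,u,v,z):
    c=np.load('pics/'+f+'.npz'); d=np.linalg.inv(c['intrinsics'])@[u,v,1]
    if 'R' in c: R=c['R'].T; p=-R@c['t']
    else:
        T=c['tool_from_camera']; R=c['rot']@T[:3,:3]; p=c['ee']+c['rot']@T[:3,3]
    d=R@d; return p+d*(z-p[2])/d[2]
E
python3 - <<'E'
from h import *
a=snap('scene','s1.png');b=snap('top','t1.png')
for c in (a,b): print(c['intrinsics'].round(1).tolist(),(-c['R'].T@c['t']).round(3),c['R'].round(2).tolist())
o=get_obs();print(o['time_s'],o['ee_pos'],o['tool_rot'])
E
```

```text
[[434.1, 0.0, 254.0], [0.0, 434.1, 192.9], [0.0, 0.0, 1.0]] [ 0.791 -0.305  0.664] [[0.75, 0.67, 0.01], [0.57, -0.62, -0.54], [-0.35, 0.41, -0.84]]
[[375.9, 0.0, 257.1], [0.0, 375.9, 195.0], [0.0, 0.0, 1.0]] [ 0.429 -0.005  0.807] [[-0.0, -1.0, 0.0], [-0.99, 0.0, -0.14], [0.14, -0.0, -0.99]]
0.1 [ 0.22623799 -0.60872697  0.20465794] [[ 9.37366665e-01  3.48343745e-01 -6.09075185e-04]
 [ 3.48344277e-01 -9.37365350e-01  1.57030298e-03]
 [-2.39207531e-05 -1.68411752e-03 -9.99998582e-01]]
```

View pics/t1.png

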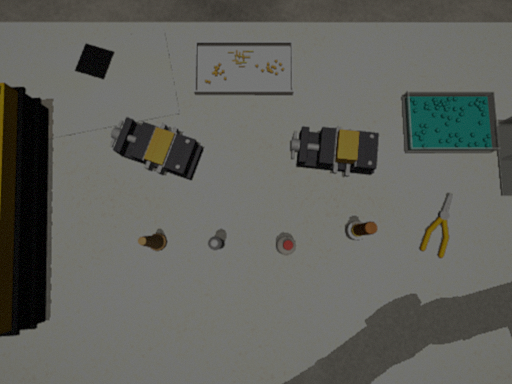

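View pics/s1.png

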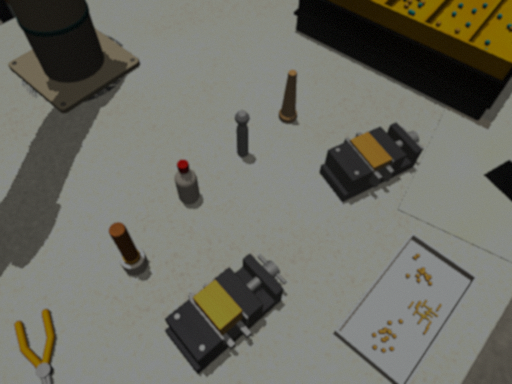

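Top view: tapper foot about (357,231), handle top (370,228). The two vises are at (159,146) and (347,147). Scene view: tapper at (125,245), vises at (220,305) and (370,150). Next I measure the yellow faces and triangulate.

```bash
python3 - <<'E'
from h import *
def cross(u1,u2):
    a0,a1=ray('t1',*u1,0),ray('t1',*u1,.2); b0,b1=ray('s1',*u2,0),ray('s1',*u2,.2)
    d,e=a1-a0,b1-b0; s=np.linalg.lstsq(np.c_[d,-e],b0-a0,rcond=None)[0]; p,q=a0+s[0]*d,b0+s[1]*e
    return ((p+q)/2).round(4),round(float(np.linalg.norm(p-q)),4)
R={}
for f in('t1','s1'):
    im=cv2.imread(f'pics/{f}.png'); h=cv2.cvtColor(im,cv2.COLOR_BGR2HSV)
    m=cv2.inRange(h,(10,120,60),(35,255,255)); cs=cv2.findContours(m,0,1)[0]
    for c in cs:
        if 250<cv2.contourArea(c)<3000:
            r=cv2.minAreaRect(c); print(f,cv2.contourArea(c),np.round(r[0],1),np.round(r[1],1),round(r[2],1))
im=cv2.imread('pics/s1.png'); t=cv2.imread('pics/t1.png')
A=cv2.resize(im[245:375,155:295],(400,371),interpolation=2);B=cv2.resize(im[110:210,310:425],(400,348),interpolation=2)[:,:]
C=cv2.resize(t[115:185,105:215],(400,255),interpolation=2);D=cv2.resize(t[115:185,285:395],(400,255),interpolation=2)
out=np.zeros((600,800,3),np.uint8);out[:345,:400]=A[:345];out[:345,400:]=B[:345];out[345:,:400]=D;out[345:,400:]=C
cv2.imwrite('pics/crop1.png',np.clip(out*1.6,0,255).astype(np.uint8))
E
```

```text
t1 331.0 [436.9 236. ] [24.5 37.2] 20.0
t1 554.0 [347.8 144.7] [20.6 29.3] 4.4
t1 611.5 [158.8 145.5] [19.3 35.3] 21.8
s1 765.5 [ 36.4 338.5] [53.1 37.4] 76.0
s1 1254.0 [217.3 304.3] [42.9 31.1] 50.2
s1 711.5 [371.  149.5] [40.7 20.6] 49.4
```

View pics/crop1.png

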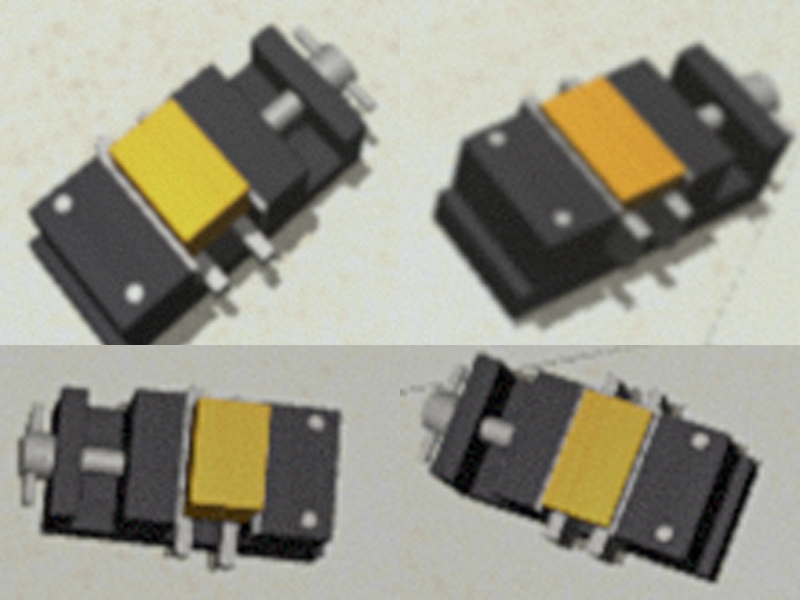

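The block in the right-hand vise (top view (348,145), scene (218,304)) hides the near jaw strip and shows a side lip, so it is the proud one. The other plate sits level between visible strips. I check heights by triangulation and locate the tapper.

```bash
python3 - <<'E'
from h import *
def cross(u1,u2):
    a0,a1=ray('t1',*u1,0),ray('t1',*u1,.2); b0,b1=ray('s1',*u2,0),ray('s1',*u2,.2)
    d,e=a1-a0,b1-b0; s=np.linalg.lstsq(np.c_[d,-e],b0-a0,rcond=None)[0]; p,q=a0+s[0]*d,b0+s[1]*e
    return ((p+q)/2).round(4),round(float(np.linalg.norm(p-q)),4)
print('block',cross((348.3,145),(218.3,304.2)),'plate',cross((158.8,145.5),(369.5,148.5)))
for a,b in (((339.2,129.9),(221.5,329.1)),((359.5,131.2),(193.5,297.6)),((357.9,160.4),(216.3,279.3)),((336.7,158.5),(241.8,310.9))):print(cross(a,b), ray('t1',*a,.087).round(3),ray('s1',*b,.087).round(3))
for f,p in(('t1',(280,180,400,270)),('s1',(90,205,170,290))):
    im=cv2.imread(f'pics/{f}.png')[p[1]:p[3],p[0]:p[2]]; h=cv2.cvtColor(im,cv2.COLOR_BGR2HSV)
    m=cv2.inRange(h,(3,110,30),(18,255,255))
    for c in cv2.findContours(m,0,1)[0]:
        if cv2.contourArea(c)>40: r=cv2.boundingRect(c); print(f,r[0]+p[0],r[1]+p[1],r[2:],cv2.minEnclosingCircle(c))
    print(np.unique(h[...,0][h[...,1]>100],return_counts=True)[0])
print('tap top',cross((370,228),(118,229)),ray('t1',370,228,.125).round(3),ray('s1',118,229,.125).round(3),'foot',ray('t1',357,231,.03).round(3),ray('s1',132,262,.015).round(3))
print('others at', [ray('t1',u,v,.05).round(3)[:2] for u,v in((287,245),(216,243),(157,242))])
E
```

```text
block (array([ 0.633 , -0.19  ,  0.0777]), 0.0017) plate (array([0.6336, 0.1898, 0.0671]), 0.0018)
(array([ 0.6635, -0.1931,  0.0492]), 0.0322) [ 0.661 -0.171  0.087] [ 0.662 -0.212  0.087]
(array([ 0.6317, -0.2061,  0.1455]), 0.0275) [ 0.658 -0.212  0.087] [ 0.605 -0.207  0.087]
(array([ 0.6048, -0.1861,  0.1117]), 0.0351) [ 0.599 -0.206  0.087] [ 0.609 -0.168  0.087]
(array([ 0.6353, -0.1706,  0.0026]), 0.0354) [ 0.603 -0.165  0.087] [ 0.666 -0.177  0.087]
t1 364 222 (13, 12) ((90.07142639160156, 47.78571319580078), 6.328690052032471)
[ 0  1  2  3  4  5  7  8  9 10 11 12 13 14 15 16 17 18 19 20 21 22 23 24
 25]
s1 109 223 (17, 16) ((27.0, 25.0), 8.062357902526855)
[ 6  8  9 10 11 12 13 14 15 16 17 18 19 20 21]
tap top (array([ 0.4648, -0.2145,  0.1189]), 0.0002) [ 0.464 -0.213  0.125] [ 0.468 -0.216  0.125] foot [ 0.463 -0.214  0.03 ] [ 0.466 -0.22   0.015]
others at [array([ 0.435, -0.068]), array([0.439, 0.074]), array([0.441, 0.192])]
```

Call:
drive_tool(
  targets="1 3.6 -2.85 0 0 0 0;1 3.6 -2.85 0 0 0 0;1 3.6 -2.85 0 0 0 0;1 3.6 -2.85 0 0 0 0;1 3.6 -2.85 0 0 0 0;1 3.6 -2.85 0 0 0 0;1 3.6 -2.85 0 0 0 0;1 3.6 -2.85 0 0 0 0;1 3.6 -2.85 0 0 0 0;1 3.6 -2.85 0 0 0 0;1 0 0 0 0 0 0;1 0 0 0 0 0 0",
)

```text
time_s: 1.6
ee_pos: [0.464, -0.2173, 0.2052]
tool_rot: [[0.937, 0.348, -0.001], [0.348, -0.937, -0.0], [-0.001, 0.0, -1.0]]
ft_force: [-0.1, -1.5, -0.0]
grip_width: 0.0941
grasp_force: 0.0
```

```bash
python3 - <<'E'
from h import *
c=snap('wrist','w1.png'); o=get_obs(); print(o['time_s'],o['ee_pos'],o['tool_rot'].round(4).tolist() if hasattr(o['tool_rot'],'round') else o['tool_rot'],c['tool_from_camera'])
E
```

```text
1.65 [ 0.46371972 -0.217972    0.20529578] [[0.938, 0.3466, -0.0009], [0.3466, -0.938, -0.0006], [-0.0011, 0.0002, -1.0]] [[-1.41761296e-03 -9.70569651e-01 -2.40816409e-01  6.94142311e-02]
 [ 9.99998274e-01 -1.66507654e-03  8.24122586e-04  7.73120185e-04]
 [-1.20084612e-03 -2.40814825e-01  9.70570337e-01 -1.79047266e-01]
 [ 0.00000000e+00  0.00000000e+00  0.00000000e+00  1.00000000e+00]]
```

View pics/w1.png

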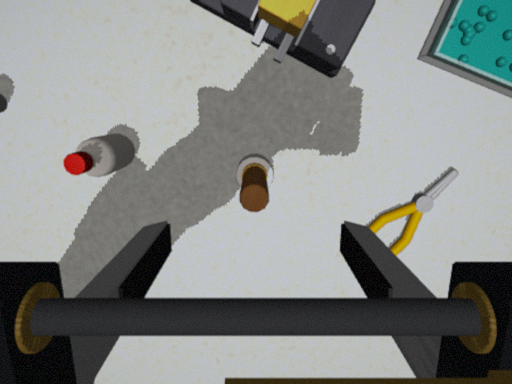

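The wrist picture shows the tapper between the fingers, with its handle top at about (254,195) and foot at (256,170).

```bash
python3 - <<'E'
from h import *
c=np.load('pics/w1.npz'); R=c['rot']
for u,v,z in((254,196,.125),(255.5,171,.03)):
    p=ray('w1',u,v,z); print(p.round(4),(R.T@(p-c['ee'])*100).round(2))
E
```

```text
[ 0.4664 -0.2165  0.125 ] [0.26 0.   8.02]
[ 0.4691 -0.2169  0.03  ] [ 0.52  0.14 17.52]
```

Call:
drive_tool(
  targets="1 0.3 0 2.5 0 0 0;1 0 0 2.6 0 0 0;1 0 0 2.6 0 0 0;1 0 0 2.6 0 0 0;1 0 0 2.6 0 0 0;1 0 0 0 0 0 0;1 0 0 0 0 0 0;-1 0 0 0 0 0 0;-1 0 0 0 0 0 0;-1 0 0 0 0 0 0;-1 0 0 0 0 0 0;-1 0 0 0 0 0 0;-1 0 0 0 0 0 0",
)

```text
time_s: 3.28
ee_pos: [0.4674, -0.2157, 0.0764]
tool_rot: [[0.937, 0.348, -0.0], [0.348, -0.937, -0.0], [-0.0, -0.0, -1.0]]
ft_force: [0.4, -0.0, -0.2]
grip_width: 0.0374
grasp_force: 0.0
```

Call:
drive_tool(
  targets="-1 0 0 0 0 0 0;-1 0 0 0 0 0 0;-1 0 0 0 0 0 0;-1 0 0 0 0 0 0;-1 0 0 0 0 0 0",
)

```text
time_s: 3.9
ee_pos: [0.4674, -0.2156, 0.0764]
tool_rot: [[0.937, 0.348, -0.0], [0.348, -0.937, 0.0], [-0.0, -0.0, -1.0]]
ft_force: [-0.6, -0.2, -1.8]
grip_width: 0.0232
grasp_force: 30.0
```

Call:
drive_tool(
  targets="-1 0 0 -2 0 0 0;-1 0 0 -3.5 0 0 0;-1 0 0 -3.5 0 0 0;-1 0 0 -3 0 0 0;-1 0 0 -1 0 0 0;-1 2 0.4 0 0 0 0;-1 3 0.6 0 0 0 0;-1 3 0.6 0 0 0 0;-1 3 0.6 0 0 0 0;-1 3 0.6 0 0 0 0;-1 2.4 0.5 0 0 0 0;-1 0 0 0 0 0 0;-1 0 0 0 0 0 0;-1 0 0 0 0 0 0",
)

```text
time_s: 5.65
ee_pos: [0.6314, -0.1901, 0.2062]
tool_rot: [[0.938, 0.347, -0.001], [0.347, -0.938, -0.0], [-0.001, -0.0, -1.0]]
ft_force: [-0.4, 0.2, -1.8]
grip_width: 0.0235
grasp_force: 30.0
```

```bash
python3 - <<'E'
from h import *
w=snap('wrist','w2.png'); s=snap('scene','s2.png'); print(get_obs()['ee_pos'])
o=np.zeros((384,800,3),np.uint8); o[:, :400]=cv2.imread('pics/w2.png')[:,56:456]; s=cv2.imread('pics/s2.png')[180:372,120:320]; o[:,400:]=cv2.resize(s,(400,384),interpolation=2)
cv2.imwrite('pics/c2.png',np.clip(o*1.5,0,255).astype(np.uint8))
E
```

```text
[ 0.63191187 -0.1899988   0.20664898]
```

View pics/c2.png

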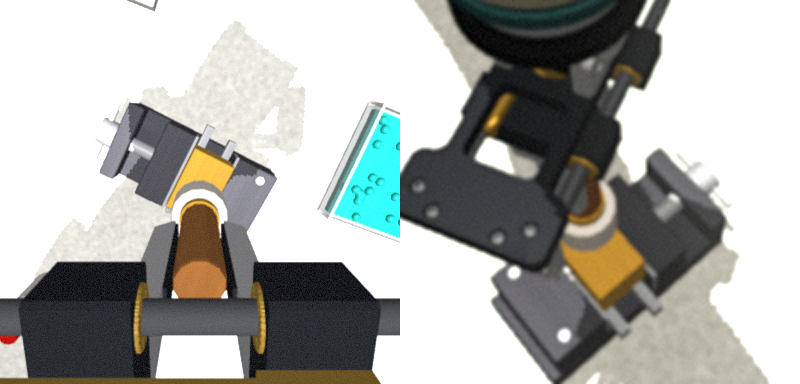

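The wrist view shows the foot over the near end of the block's visible part. The block's far edge runs from (254,148) to (289,160) in full pixels. I use that edge to check the centre.

```bash
python3 - <<'E'
from h import *
for z in (.084,.090):
    a,b=ray('w2',254,148,z),ray('w2',289,160,z); m=(a+b)/2; e=(b-a)[:2]; n=np.array([e[1],-e[0]])/np.linalg.norm(e)
    n*=-np.sign(n[0]); print(z,a.round(4),b.round(4),'width',np.linalg.norm(e).round(4),'centre',(m[:2]+.03*n).round(4))
print('foot',[ray('w2',255,v,.13).round(4) for v in (205,210)])
E
```

```text
0.084 [ 0.6642 -0.1779  0.084 ] [ 0.665  -0.2106  0.084 ] width 0.0326 centre [ 0.6346 -0.195 ]
0.09 [ 0.6649 -0.1777  0.09  ] [ 0.6656 -0.2097  0.09  ] width 0.032 centre [ 0.6352 -0.1944]
foot [array([ 0.6282, -0.1921,  0.13  ]), array([ 0.6245, -0.1935,  0.13  ])]
```

Call:
drive_tool(
  targets="-1 0.2 0.1 1.5 0 0 0;-1 0 0 1.5 0 0 0;-1 0 0 0.5 0 0 0;-1 0 0 0.3 0 0 0;-1 0 0 0.3 0 0 0;-1 0 0 0.3 0 0 0;-1 0 0 0.3 0 0 0;-1 0 0 0.3 0 0 0;-1 0 0 0.3 0 0 0;-1 0 0 0 0 0 0;-1 0 0 0 0 0 0",
)

```text
time_s: 7.12
ee_pos: [0.6352, -0.1898, 0.1541]
tool_rot: [[0.937, 0.348, 0.001], [0.348, -0.937, -0.0], [0.001, 0.0, -1.0]]
ft_force: [-1.6, 1.9, 4.0]
grip_width: 0.0232
grasp_force: 30.0
```

Call:
drive_tool(
  targets="-1 0 0 0.2 0 0 0;-1 0 0 0.1 0 0 0;-1 0 0 0.1 0 0 0;-1 0 0 0 0 0 0;-1 0 0 0 0 0 0",
)

```text
time_s: 7.75
ee_pos: [0.6354, -0.1898, 0.1514]
tool_rot: [[0.937, 0.348, 0.002], [0.348, -0.937, -0.0], [0.001, 0.001, -1.0]]
ft_force: [-3.1, 1.7, 13.1]
grip_width: 0.0233
grasp_force: 30.0
```

Call:
drive_tool(
  targets="-1 0 0 0.1 0 0 0;-1 0 0 0.1 0 0 0;-1 0 0 0.1 0 0 0;-1 0 0 0 0 0 0;-1 0 0 0 0 0 0",
)

```text
time_s: 8.38
ee_pos: [0.6357, -0.1897, 0.1512]
tool_rot: [[0.937, 0.348, 0.003], [0.348, -0.937, -0.0], [0.003, 0.001, -1.0]]
ft_force: [-7.3, 3.4, 27.7]
grip_width: 0.0238
grasp_force: 30.0
```

Hard stop: the force rose to 28 N and the height stayed where it was. Now I lift, look and carry the tapper back.

Call:
drive_tool(
  targets="-1 0 0 -1 0 0 0;-1 0 0 -2.5 0 0 0;-1 0 0 -2.3 0 0 0;-1 -2 -0.4 0 0 0 0;-1 -3 -0.6 0 0 0 0;-1 -3 -0.6 0 0 0 0;-1 -3 -0.6 0 0 0 0;-1 -3 -0.6 0 0 0 0;-1 -2.5 -0.6 0 0 0 0;-1 0 0 0 0 0 0;-1 0 0 0 0 0 0;-1 0 0 0 0 0 0",
)

```text
time_s: 9.88
ee_pos: [0.4695, -0.215, 0.2042]
tool_rot: [[0.937, 0.349, 0.001], [0.349, -0.937, 0.0], [0.001, 0.0, -1.0]]
ft_force: [-0.4, -0.6, -2.4]
grip_width: 0.0234
grasp_force: 30.0
```

```bash
python3 - <<'E'
from h import *
snap('wrist','w3.png'); s=snap('scene','s3.png'); o=get_obs(); print(o['ee_pos'],o['tool_rot'])
o=np.zeros((384,800,3),np.uint8); o[:, :400]=cv2.imread('pics/w3.png')[:,56:456]; s=cv2.imread('pics/s3.png')[184:376,130:330]; o[:,400:]=cv2.resize(s,(400,384),interpolation=2)
cv2.imwrite('pics/c3.png',np.clip(o*1.5,0,255).astype(np.uint8))
E
```

```text
[ 0.46914466 -0.21507822  0.20425356] [[ 9.37084732e-01  3.49101916e-01  2.41205489e-04]
 [ 3.49101894e-01 -9.37084762e-01  1.28806785e-04]
 [ 2.70996683e-04 -3.64975789e-05 -9.99999963e-01]]
```

View pics/c3.png

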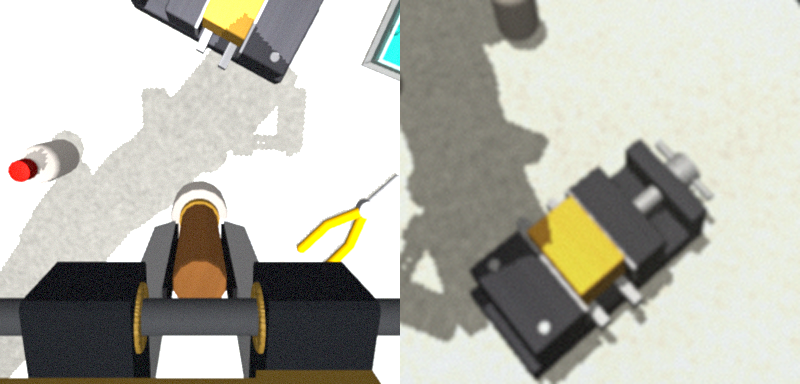

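The block now sits lower in the jaws, and the tapper is still upright in the grip with clear bench below it.

Call:
drive_tool(
  targets="-1 0 0 2 0 0 0;-1 0 0 3 0 0 0;-1 0 0 3 0 0 0;-1 0 0 2.5 0 0 0;-1 0 0 1.2 0 0 0;-1 0 0 0.4 0 0 0;-1 0 0 0.2 0 0 0;-1 0 0 0.2 0 0 0;-1 0 0 0.1 0 0 0;-1 0 0 0 0 0 0;-1 0 0 0 0 0 0",
)

```text
time_s: 11.35
ee_pos: [0.4685, -0.2154, 0.0787]
tool_rot: [[0.937, 0.348, 0.0], [0.348, -0.937, -0.0], [0.0, 0.0, -1.0]]
ft_force: [-0.4, -0.1, -2.8]
grip_width: 0.0236
grasp_force: 30.0
```

Call:
drive_tool(
  targets="-1 0 0 0.1 0 0 0;-1 0 0 0.1 0 0 0;-1 0 0 0.05 0 0 0;-1 0 0 0 0 0 0;-1 0 0 0 0 0 0",
)

```text
time_s: 11.98
ee_pos: [0.4684, -0.2154, 0.0763]
tool_rot: [[0.937, 0.348, 0.0], [0.348, -0.937, -0.0], [0.0, 0.0, -1.0]]
ft_force: [-0.6, 1.3, 4.6]
grip_width: 0.0238
grasp_force: 30.0
```

The foot is on the bench, so I let go and rise.

Call:
drive_tool(
  targets="0 0 0 0 0 0 0;0 0 0 0 0 0 0;0.5 0 0 0 0 0 0;0.7 0 0 0 0 0 0;0.7 0 0 0 0 0 0;0.7 0 0 0 0 0 0;0.7 0 0 0 0 0 0;0.7 0 0 -2 0 0 0;0.7 0 0 -3 0 0 0;0.7 0 0 -3 0 0 0;0.7 0 0 -3 0 0 0;0.7 0 0 -2 0 0 0;0.7 0 0 0 0 0 0;0.7 0 0 0 0 0 0",
)

```text
time_s: 13.72
ee_pos: [0.4678, -0.2151, 0.2052]
tool_rot: [[0.937, 0.348, -0.001], [0.348, -0.937, 0.001], [-0.001, -0.001, -1.0]]
ft_force: [0.2, 0.4, -0.5]
grip_width: 0.08
grasp_force: 0.0
```

```bash
python3 - <<'E'
from h import *
snap('wrist','w4.png'); s=snap('scene','s4.png'); o=get_obs(); print(o['time_s'],o['ee_pos'],o['grip_width'])
o=np.zeros((384,800,3),np.uint8); o[:, :400]=cv2.imread('pics/w4.png')[:,56:456]; s=cv2.imread('pics/s4.png')[184:376,90:290]; o[:,400:]=cv2.resize(s,(400,384),interpolation=2)
cv2.imwrite('pics/c4.png',np.clip(o*1.5,0,255).astype(np.uint8))
E
```

```text
13.825 [ 0.46765403 -0.21503551  0.20489845] 0.07999973492592666
```

View pics/c4.png

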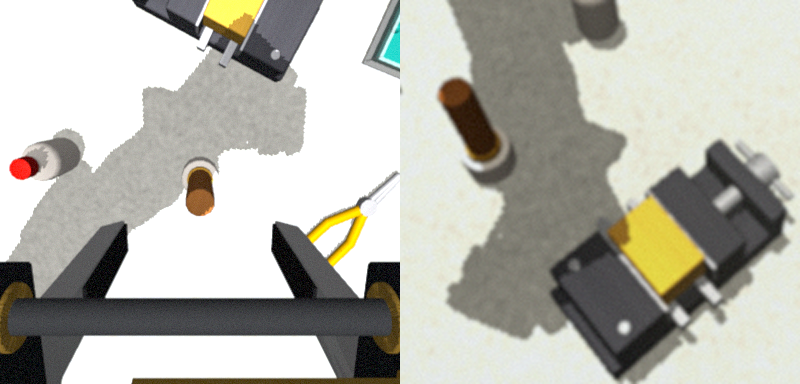

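The tapper stands upright and free on the bench (wrist crop (200,180)), and the block is seated.

```bash
python3 -c "
from plant import *
print(sign_off())"
```

```text
the job is handed in; nothing more can be done
None
```

The block was pressed to its hard stop with the tapper's foot (28 N, no further travel), the tapper stands upright and free on the bench, and the job is handed in; no verdict came back.

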